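Probe the bore of a pipe ring through a sliding guide bush

ROBOT

A 6-joint arm with a two-finger parallel gripper is mounted at the origin on the work surface; the furniture and walls round the work are solid. World frame = base frame: x ahead of the robot, y to its left, z up, the work surface at z = 0. Lengths are in m, angles in rad, forces in N, time in s.
With the tool pointing down it reaches from about 0.375 to 0.975 m from the base axis. Payload 3.8 kg.
Tool frame: the origin (TCP) lies midway between the tips of the shut fingers; the grasp point (between the pads) lies 19 mm behind it; x points along the fingers, y is the direction in which the jaws open and shut, and the axes are right-handed (so a half turn about x gives the same grasp; the last joint's range is limited). The gripper opens to 88 mm and grips with 3 to 60 N. Pads are 18 mm wide; open, the fingers measure 123 mm over their backs; the gripper's body (75 mm by 187 mm) begins 45 mm behind the grasp point.
Start: joints at [-0.037, 0.264, 1.604, -0, 1.274, -0.037], TCP at [0.675, -0, 0.239] pointing down, gripper open.
Joint ranges: [-2.63, 2.63], [-0.94, 2.18], [0.31, 2.57], [-1.31, 4.45], [0, 2.66], [-2.55, 2.55]. Speed limits (rad/s): [2.57, 2.57, 3.14, 3.14, 3.14, 3.14].

INTERFACE

Orientations are given as a rotation vector (axis times angle).
In Python, from cell import manip, inverse_kinematics, cams, order gives the robot as it stands. Calls block until the motion is done:
- manip.move_pose(position, orientation): joint-space move of the TCP to a pose.
- manip.move_linear(position, rate=0.15, rot=None): straight line of the TCP; rot=None keeps the orientation; rate is the mean speed in m/s.
- manip.set_joints(angles): joint-space move.
- manip.set_gripper(opening, force=None): finger opening in m; force is the grip in N (None keeps the last); returns when the fingers have stopped.
- manip.dwell(seconds).
- inverse_kinematics(position, orientation): joint angles nearest the present ones, or None.
- manip.state(): the state.
- cams.capture(name): name is "scene" or "side" or "wrist"; returns a dict with "image" (480x640x3 uint8, blue, green, red), "z_map" (480x640 float32, m along the optical axis (not along the pixel's ray), 0 where there is no reading), "intrinsics" (3x3 intrinsics, pixels), "k1" (the pictures are not rectified: a ray, as slopes to the right and down, at radius r is drawn at 1 + k1 r^2 times it, then the intrinsics apply), "position" and "orientation" of the camera in the world; the wrist camera has in their place "T_tool_cam" (4x4, takes a point from camera to tool coordinates, whose origin is the TCP and whose axes are the tool frame's). Camera axes: x right, y down, z forward; pixel columns grow to the right and rows downward; lengths in m; the calibration is good to about 2 mm. A picture is of the moment at which its call begins: read the wrist's pose just before it.
A pose or a line that the arm cannot do raises manip.IKError and nothing moves.
- order.close_job(): hands the job in, once; it reports no verdict.
The state is a dict: "clock": time; "joint_pos": joint angles; "joint_velocities": joint speeds; "tau": joint torques, N m; "tool_pos": TCP position; "tcp_rot": TCP orientation; "contact_force": force on the tool from outside, world axes, zero at the start; "moment": the same for the moment, N m; "gripper_width": finger opening in m.
Only numpy, scipy, OpenCV 4.12 (cv2) and the standard library are available. Lean on these libraries where they do the work, as an engineer would, in place of code of your own. Each camera call takes 0.05 s, during which the arm holds its last target. There are 200 camera calls.

TASK

First slide the jig's carriage along its two guide bars (the black knob is its grip) until the brass guide bush stands centred over the pipe ring in the nest (the black line on the carriage then points at the red pointer). Then take the probe rod by its orange handle out of its stand and lower it upright through the bush into the ring, without letting it touch the bush, the ring or any of the jig, until the yellow band on the rod is level with the top of the bush. Finish while still holding the rod there, still and centred in the bush, with the carriage still over the ring, and leave the other things on the bench where they are.

Things in the scene. Friction and masses are not known exactly. Their poses are not given: they have to be found in the camera images.
- carriage (a joint): position of the carriage along the jig's guide bars in m, 0 at mid-track, growing towards the jig's +y; range -0.085 to 0.085. It slides with about 1.5 N friction and stays where it is left.
- bush_top (a point): centre of the brass guide bush's mouth on the carriage, 103 mm above the bench. Bore 26 mm, 18 mm long, straight through bush and carriage plate; bush 40 mm outside, standing 8 mm above the aluminium plate (132 x 70 x 10 mm; all else of the jig but the knob is no higher). Moves with the carriage. Axes: y along the guide bars, growing with the joint; x across them, away from the robot; z up.
- knob_grip (a point): grasp point on the carriage's black upright knob, 22 mm above the carriage plate: a cylinder 20 mm in diameter, its top 11 mm higher (128 mm above the bench), on a 28 mm foot 4 mm high. It lies 45 mm from the bush axis towards the jig's +x (the side away from the robot). Axes as bush_top.
- ring_top (a point): centre of the top rim of the dark brown pipe ring (48 mm outside, about 37 mm clear bore, 30 mm high) fixed in the steel nest under the carriage's track; rim 75 mm, nest floor inside it 45 mm above the bench. It lies on the line along which the bush axis travels: bush and ring are concentric when bush_top has the same x and y. A red pointer in front of the track marks it. Axes as bush_top.
- rod_handle (a point): centre of the probe rod's orange handle with thin black rings: upright cylinder 24 mm in diameter, 50 mm long; z up along the rod. Its underside rests on the grey fixed stand's top (122 mm above the bench, 62 x 62 mm, hole 17 mm), the stem hangs freely in the open stand, left or right of the jig. Rod 0.08 to 0.17 kg.
- rod_band (a point): centre of the yellow band (8 mm wide) on the rod's axis, 44 mm above the tip and 91 mm below the handle's centre; z up along the rod.
- rod_tip (a point): lower end of the rod, on its axis, 135 mm below the handle's centre; the steel stem is 12 mm in diameter and 110 mm long from tip to handle; z up along the rod.
- rod: the probe rod; its origin is the tip.
- jig: the fixed jig with carriage and guide bush; blue base plate 150 x 280 x 12 mm lying on the rusty bars; origin at the centre of its underside, 25 mm above the bench; y along the guide bars, roughly across the robot's view (turned by up to 0.2 rad).
- nest: the fixed nest with the pipe ring; origin below the ring's centre, on the jig base, 38 mm below the ring's rim.
- jar: loose bystander: glass jar with a yellow lid, 70 mm across, 91 mm high, on the side of the jig where the rod stand is not; origin at its underside.
- magnet: loose bystander: red arrow-shaped welding magnet lying flat, 56 x 112 x 17 mm; origin at its underside.
- tape_measure: loose bystander: tape measure in a light case, 47 x 96 x 69 mm; origin at its underside.
- bolt_m12: loose bystander: hex bolt lying down, 23 x 69 x 21 mm; origin at its underside.

How it is judged:
By the outcome, as a careful person would: the job done as asked, in the order asked, and still so for the second after the job is handed in, while the arm keeps its last pose, push and grip.
It also fails if it takes over 54 s, if anything falls off the work surface, if the arm or the gripper's body presses on something with over 40 N, if the wrist force passes 120 N, or if a joint passes its speed limit or range.

## Working session

There is one attempt and no reset: what is moved stays moved. The work goes in short steps, each a Python script; the robot and the scene stay as the last script left them, time stands still between calls to the robot, and variables do not carry over. Pictures are saved under pics/ and viewed, about 8 in all and at most 12, crops included, and the job is handed in when it is done.

```bash
ls; mkdir -p pics
cat > h.py <<'E'
import numpy as np, cv2
from scipy.spatial.transform import Rotation as R
from cell import manip, inverse_kinematics, cams, order
def T_of(p,r):
    T=np.eye(4); r=np.asarray(r,float)
    T[:3,:3]=r if r.shape==(3,3) else (R.from_quat(r) if r.size==4 else R.from_rotvec(r)).as_matrix()
    T[:3,3]=p; return T
def shot(name):
    s=manip.state(); c=cams.capture(name)
    c['T']=T_of(s['tool_pos'],s['tcp_rot'])@np.array(c['T_tool_cam']) if name=='wrist' else T_of(c['position'],c['orientation'])
    return c
def rays(c,uv):
    K=np.array(c['intrinsics']); d=np.array([c['k1'],0,0,0],float)
    return cv2.undistortPoints(np.asarray(uv,float).reshape(-1,1,2),K,d).reshape(-1,2)
def cloud(c):
    h,w=c['z_map'].shape; v,u=np.mgrid[:h,:w]
    n=rays(c,np.stack([u.ravel(),v.ravel()],1)); z=c['z_map'].reshape(-1,1)
    P=np.hstack([n*z,z])@c['T'][:3,:3].T+c['T'][:3,3]; P[z[:,0]==0]=np.nan
    return P.reshape(h,w,3)
def at_z(c,uv,z):  # intersect pixel ray with plane z
    n=rays(c,uv); d=np.hstack([n,np.ones((len(n),1))])@c['T'][:3,:3].T; o=c['T'][:3,3]
    return o+d*((z-o[2])/d[:,2:])
E
python3 - <<'E'
from h import *
s=manip.state(); print({k:np.round(v,3) for k,v in s.items()})
for n in ['scene','side','wrist']:
    c=shot(n); cv2.imwrite(f'pics/{n}0.png',c['image']); np.savez(f'{n}0.npz',**c); print(n,c['T'].round(3).tolist(),c['k1'],np.array(c['intrinsics']).tolist())
E
```

```text
pics
{'clock': np.float64(0.0), 'joint_pos': array([-0.037,  0.265,  1.605,  0.   ,  1.274, -0.037]), 'joint_velocities': array([-0.002, -0.002, -0.001,  0.001, -0.   , -0.001]), 'tau': array([-1.0000e-03, -5.0211e+01, -3.5687e+01,  7.3000e-02,  2.9000e-02,
       -0.0000e+00]), 'tool_pos': array([0.674, 0.   , 0.237]), 'tcp_rot': array([ 1.208,  1.211, -1.211]), 'contact_force': array([ 0.075, -0.683, -0.558]), 'moment': array([ 0.029, -0.003,  0.013]), 'gripper_width': np.float64(0.088)}
scene [[0.514, -0.434, 0.739, -0.826], [-0.858, -0.248, 0.451, -0.791], [-0.013, -0.866, -0.5, 0.961], [0.0, 0.0, 0.0, 1.0]] -0.1903975900625018 [[589.9360612152703, 0.0, 311.10296908763223], [0.0, 589.9360612152703, 243.20309249883516], [0.0, 0.0, 1.0]]
side [[-1.0, 0.012, -0.014, 0.398], [0.018, 0.393, -0.919, 0.894], [-0.005, -0.919, -0.393, 0.503], [0.0, 0.0, 0.0, 1.0]] -7.915295969800596e-05 [[449.7407532073183, 0.0, 318.54545303455245], [0.0, 449.7407532073183, 238.71783479437107], [0.0, 0.0, 1.0]]
wrist [[1.0, -0.0, -0.002, 0.674], [-0.001, -0.96, -0.281, 0.073], [-0.002, 0.281, -0.96, 0.384], [0.0, 0.0, 0.0, 1.0]] -0.03839380630126398 [[369.0302984640455, 0.0, 327.40294574412655], [0.0, 369.0302984640455, 237.11301322039992], [0.0, 0.0, 1.0]]
```

View images.

View pics/scene0.png

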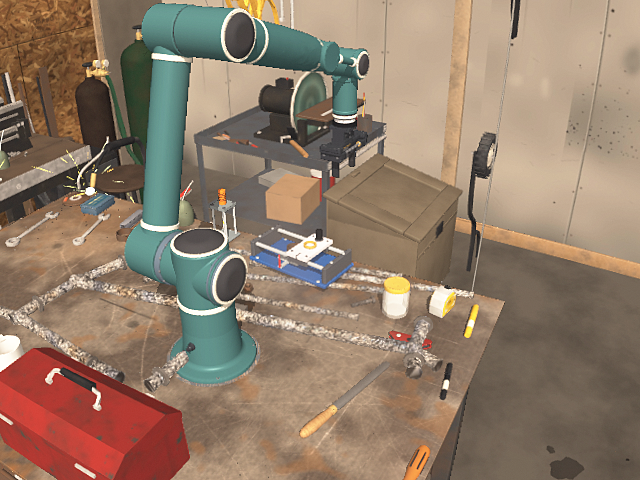

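View pics/side0.png

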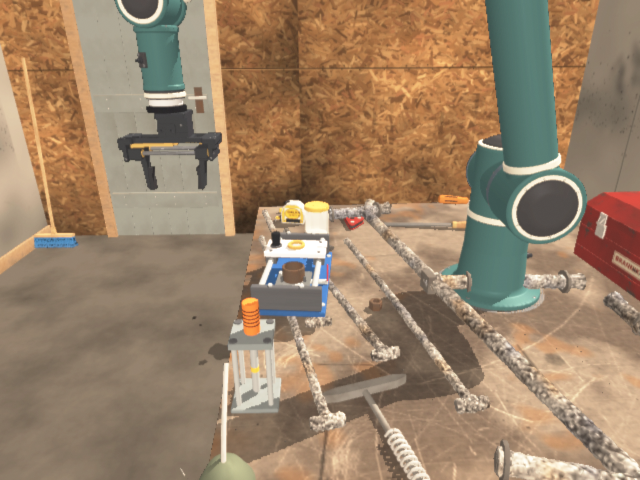

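View pics/wrist0.png

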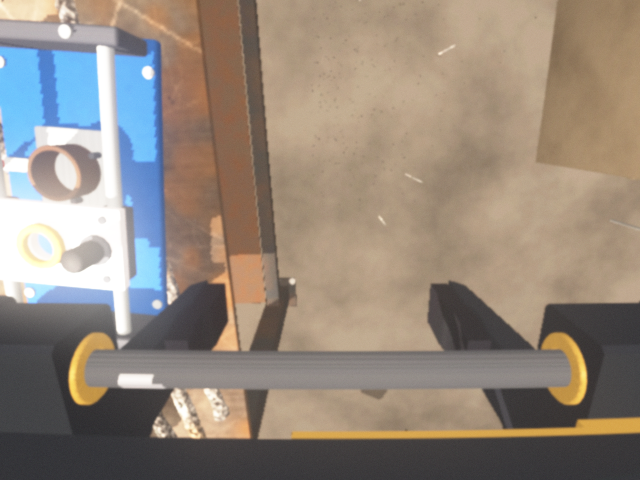

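The side view shows the stand and rod at (251,315), on the robot's left. The wrist view shows the bush at (42,245), the knob top at (75,258) and the ring at (58,172). The carriage has to move to +y. I'll compute the coarse positions first.

Run:
```python
from h import *
L=lambda n:dict(np.load(n+'0.npz',allow_pickle=True))
w=L('wrist'); s=L('side')
print(R.from_rotvec(manip.state()['tcp_rot']).as_matrix().round(3))
print('bush',at_z(w,[[42,245]],.103),'ring',at_z(w,[[58,172]],.075),'knob',at_z(w,[[72,262]],.128))
P=cloud(w); print(P[245,25],P[215,60],P[258,75],P[50,130])
print('rod side',at_z(s,[[250,301]],.172), 'ring',at_z(s,[[292,264]],.075),'bush',at_z(s,[[296,244]],.103),'knob',at_z(s,[[276,234]],.128))
P=cloud(s); print(P[315,251],P[340,240],P[345,268])
hsv=cv2.cvtColor(s['image'],cv2.COLOR_BGR2HSV); m=(hsv[...,0]<15)&(hsv[...,1]>180)&(hsv[...,2]>150)
m[:, :230]=0; m[:,270:]=0; m[:290]=0; m[340:]=0
print(m.sum(), np.nanmedian(P[m],0), np.nanmin(P[m],0),np.nanmax(P[m],0))
for q in [(0.65,0.06,.3),(0.72,.2,.3),(0.6,.25,.3)]:
    print(inverse_kinematics(q,manip.state()['tcp_rot']))
```

```text
[[-0.002  1.     0.   ]
 [ 0.     0.    -1.   ]
 [-1.    -0.002 -0.   ]]
bush [[ 0.43939882 -0.016314    0.103     ]] ring [[0.44457319 0.03983415 0.075     ]] knob [[ 0.48098381 -0.02179973  0.128     ]]
[ 0.42101852 -0.01762161  0.09893144] [0.45418398 0.00702778 0.0952261 ] [ 0.48472946 -0.01823733  0.12900792] [0.51694166 0.13469915 0.0679749 ]
rod side [[0.48740785 0.34169678 0.172     ]] ring [[0.44215421 0.0294848  0.075     ]] bush [[ 0.43410573 -0.01286112  0.103     ]] knob [[ 0.47695514 -0.01138885  0.128     ]]
[0.48549631 0.35402139 0.15665135] [0.50177985 0.36537556 0.12288033] [0.46182839 0.37335173 0.11951339]
438 [0.48607543 0.35264927 0.1515517 ] [0.47683441 0.3427153  0.12321015] [0.49901505 0.35671051 0.17344872]
[5.38062774e-02 1.93108164e-01 1.57796045e+00 1.67753545e-04
 1.37221805e+00 5.37509871e-02]
[2.37404440e-01 3.76060712e-01 1.34786532e+00 4.76423062e-04
 1.41930216e+00 2.37310098e-01]
[3.56127570e-01 1.87723360e-01 1.58428622e+00 6.74772233e-04
 1.37115134e+00 3.55971172e-01]
```

```bash
cat >> h.py <<'E'
def rot(yaw):  # tool x down, tool y along world y turned by yaw, camera on the robot's side
    y=np.array([-np.sin(yaw),np.cos(yaw),0]); x=np.array([0,0,-1.]); z=np.cross(x,y)
    return R.from_matrix(np.stack([x,y,z],1)).as_rotvec()
E
python3 - <<'E'
from h import *
for q in [(0.44,0.02,.3),(0.487,.342,.13),(.487,.342,.27),(.444,.04,.17),(.48,-.02,.1)]:
    for o in (rot(0),rot(np.pi)): 
        j=inverse_kinematics(q,o); print(q,None if j is None else np.round(j,2))
manip.move_pose((0.46,0.01,.27),rot(0)); print(manip.state()['clock'])
c=shot('wrist'); cv2.imwrite('pics/w1.png',c['image']); np.savez('w1.npz',**c)
E
```

```text
(0.44, 0.02, 0.3) [-0.01 -0.23  1.99 -0.    1.38 -1.58]
(0.44, 0.02, 0.3) [-0.01 -0.23  1.99  0.    1.38  1.56]
(0.487, 0.342, 0.13) [ 0.57  0.2   1.89 -0.    1.05 -1.  ]
(0.487, 0.342, 0.13) [ 0.57  0.2   1.89 -0.    1.05  2.14]
(0.487, 0.342, 0.27) [ 0.57  0.1   1.74 -0.    1.3  -1.  ]
(0.487, 0.342, 0.27) [0.57 0.1  1.74 0.   1.3  2.14]
(0.444, 0.04, 0.17) [ 0.03 -0.12  2.15 -0.    1.12 -1.54]
(0.444, 0.04, 0.17) [ 0.03 -0.12  2.15  0.    1.12  1.6 ]
(0.48, -0.02, 0.1) [-0.09  0.03  2.15 -0.    0.97 -1.66]
(0.48, -0.02, 0.1) [-0.09  0.03  2.15 -0.    0.97  1.48]
1.55
```

View pics/w1.png

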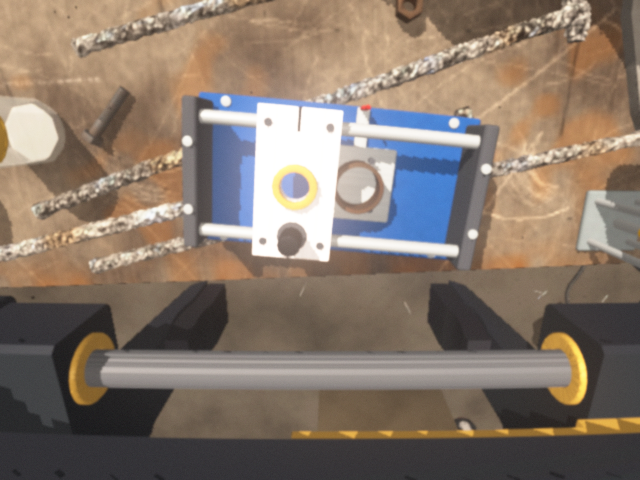

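The image shows +x down and +y right. The bush is at (295,187), the knob top at (291,234), the ring at (359,186) and the red pointer at (366,108). Next I'll fit the features.

```bash
cat > fit.py <<'E'
from h import *
def ell(m,box):
    x0,y0,x1,y1=box; k=np.zeros(m.shape,np.uint8); k[y0:y1,x0:x1]=m[y0:y1,x0:x1]*255
    cs,_=cv2.findContours(k,cv2.RETR_EXTERNAL,cv2.CHAIN_APPROX_NONE); c=max(cs,key=cv2.contourArea)
    return cv2.fitEllipse(cv2.convexHull(c)), c
def masks(c):
    h=cv2.cvtColor(c['image'],cv2.COLOR_BGR2HSV); H,S,V=[h[...,i].astype(int) for i in range(3)]
    return dict(yel=(H>15)&(H<35)&(S>80)&(V>120), dark=V<85, brown=((H<14)|(H>172))&(S>50)&(V<150), red=((H<8)|(H>172))&(S>150)&(V>120))
E
python3 - <<'E'
from fit import *
c=dict(np.load('w1.npz')); M=masks(c); im=c['image'].copy()
for n,m,b,z in [('bush','yel',(262,155,330,220),.103),('ring','brown',(332,150,392,222),.075),('knob','dark',(270,218,312,260),.128),('ptr','red',(350,98,380,118),.08)]:
    try: e,k=ell(M[m],b)
    except Exception as x: print(n,x); continue
    cv2.ellipse(im,e,(0,255,0),1); print(n,np.round(e,1).tolist() if 0 else e, at_z(c,[e[0]],z).round(4))
g=cv2.cvtColor(c['image'],cv2.COLOR_BGR2GRAY)
# guide bars: bright-mask rows in columns
for (xa,xb,ya,yb) in [(205,248,105,130),(350,470,118,152),(205,248,220,245),(340,450,230,262)]:
    pts=[]
    for u in range(xa,xb,3):
        col=g[ya:yb,u].astype(float); wv=np.clip(col-150,0,None)
        if wv.sum()>50: pts.append((u,ya+(wv*np.arange(yb-ya)).sum()/wv.sum()))
    p=at_z(c,pts,.075)
    if len(p)>3: f=np.polyfit(p[:,1],p[:,0],1); print('bar slope',f, np.std(p[:,0]-np.polyval(f,p[:,1])))
P=cloud(c); 
for q in [(120,268),(120,335),(250,262),(250,320)]: print('plate',P[q].round(4))
cv2.imwrite('pics/w1f.png',cv2.resize(im[80:280,170:500],None,fx=2.4,fy=2.4,interpolation=cv2.INTER_CUBIC))
E
```

```text
bush ((294.4263916015625, 186.94491577148438), (43.17414855957031, 44.394893646240234), 134.29388427734375) [[ 0.4346 -0.018   0.103 ]]
ring ((359.09710693359375, 190.08853149414062), (35.92110824584961, 44.202301025390625), 63.861656188964844) [[0.4418 0.0396 0.075 ]]
knob max() iterable argument is empty
ptr ((365.8006286621094, 107.0652847290039), (2.502210855484009, 7.540103435516357), 85.0054931640625) [[0.3687 0.0435 0.08  ]]
bar slope [0.09558369 0.38316307] 0.0002835671228263165
bar slope [0.03311621 0.38842659] 0.0014471587303633354
bar slope [0.08033492 0.48729785] 0.00017376004542660528
bar slope [0.09201732 0.48848779] 0.00013841802995779884
plate [ 0.3797 -0.0391  0.0965]
plate [0.3798 0.0165 0.0964]
plate [ 0.4934 -0.0498  0.0961]
plate [0.4929 0.0033 0.0977]
```

View pics/w1f.png

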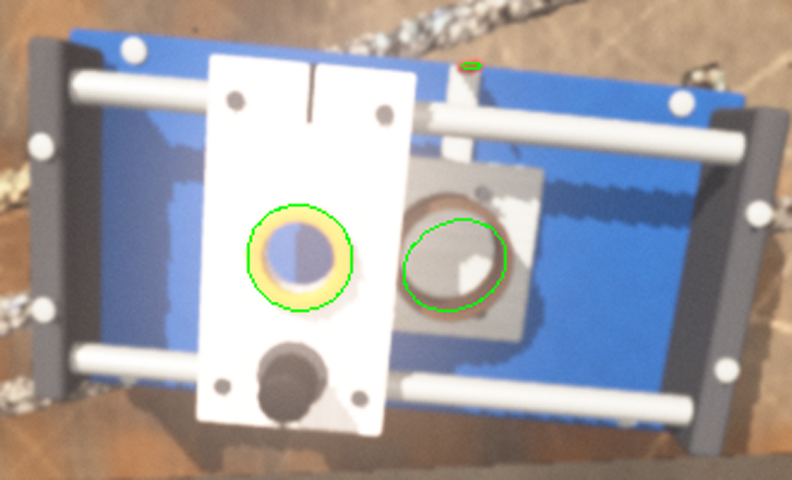

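```bash
cat >> fit.py <<'E'
from scipy.optimize import minimize
def proj(c,P):
    Ti=np.linalg.inv(c['T']); return cv2.projectPoints(np.asarray(P,float),cv2.Rodrigues(Ti[:3,:3])[0],Ti[:3,3],np.array(c['intrinsics'],float),np.array([float(c['k1']),0,0,0]))[0].reshape(-1,2)
def annulus(c,img,xy0,z,r_in,r_out,pad=.003,span=.012):
    """best centre: high img inside the annulus, low just outside both edges"""
    img=cv2.GaussianBlur(img.astype(np.float32),(0,0),.8); t=np.linspace(0,2*np.pi,120,endpoint=False)
    rs=[(r,1.) for r in np.linspace(r_in+.001,r_out-.001,5)]+[(r_in-pad,-1.2),(r_in-pad*.5,-1.2),(r_out+pad*.5,-1.2),(r_out+pad,-1.2)]
    def f(p):
        s=0
        for r,w in rs:
            q=proj(c,np.c_[p[0]+r*np.cos(t),p[1]+r*np.sin(t),np.full(t.size,z)]).astype(np.float32)
            s-=w*cv2.remap(img,q[:,:1],q[:,1:],cv2.INTER_LINEAR).mean()
        return s
    g=[(f((xy0[0]+a,xy0[1]+b)),xy0[0]+a,xy0[1]+b) for a in np.arange(-span,span,.001) for b in np.arange(-span,span,.001)]
    b=min(g); r=minimize(f,b[1:],method='Nelder-Mead',options=dict(initial_simplex=[b[1:],(b[1]+.001,b[2]),(b[1],b[2]+.001)]))
    return r.x,r.fun
E
python3 - <<'E'
from fit import *
c=dict(np.load('w1.npz')); h=cv2.cvtColor(c['image'],cv2.COLOR_BGR2HSV).astype(int)
H,S,V=h[...,0],h[...,1],h[...,2]
yel=((H>12)&(H<38)&(S>60)); brn=((H<18)|(H>165))&(S>40)&(V<190)
print([h[187-20+i,359].tolist() for i in range(0,42,3)])
b,s=annulus(c,yel,(.4346,-.018),.103,.013,.02); print('bush',b,s)
r,s=annulus(c,brn,(.44,.0396),.075,.0185,.024); print('ring',r,s)
im=c['image'].copy()
for p,z,rad in [(b,.103,.02),(b,.103,.013),(r,.075,.024),(r,.075,.0185)]:
    t=np.linspace(0,6.3,60); cv2.polylines(im,[np.int32(proj(c,np.c_[p[0]+rad*np.cos(t),p[1]+rad*np.sin(t),0*t+z])*16)],True,(0,255,0),1,cv2.LINE_AA,4)
cv2.imwrite('pics/w1g.png',cv2.resize(im[130:260,240:410],None,fx=4,fy=4,interpolation=cv2.INTER_CUBIC))
E
```

```text
[[14, 42, 193], [15, 25, 204], [14, 24, 200], [17, 23, 201], [15, 23, 197], [15, 25, 201], [12, 22, 197], [13, 25, 195], [14, 24, 199], [12, 22, 196], [12, 22, 201], [15, 26, 199], [13, 36, 168], [10, 78, 150]]
bush [ 0.43476016 -0.01811583] -4.346128463745117
ring [0.43852769 0.0376117 ] -3.3752973079681396
```

View pics/w1g.png

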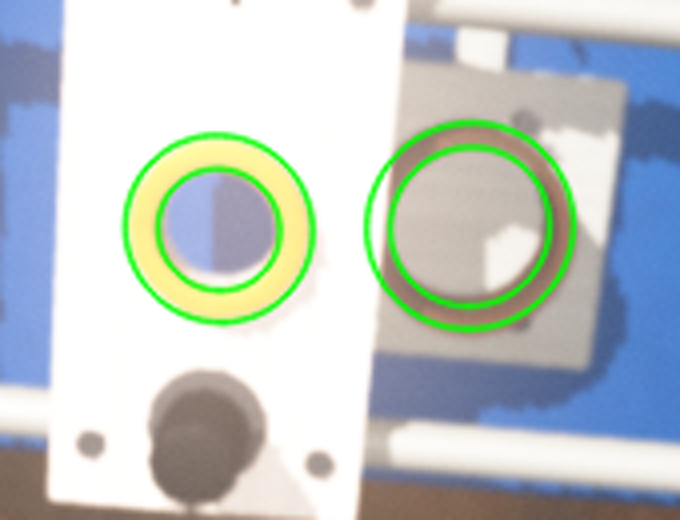

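Run:
```python
from fit import *
manip.move_linear((0.46,0.075,.25),rate=.15)
c=shot('wrist'); np.savez('w2.npz',**c)
h=cv2.cvtColor(c['image'],cv2.COLOR_BGR2HSV).astype(int); H,S,V=h[...,0],h[...,1],h[...,2]
b,s=annulus(c,((H>12)&(H<38)&(S>60)),(.4346,-.018),.103,.013,.02); print('bush',b,s)
r,s=annulus(c,((H<18)|(H>165))&(S>40)&(V<190),(.44,.039),.075,.0185,.024); print('ring',r,s)
im=c['image'].copy()
for p,z,rad in [(b,.103,.02),(b,.103,.013),(r,.075,.024),(r,.075,.0185)]:
    t=np.linspace(0,6.3,60); cv2.polylines(im,[np.int32(proj(c,np.c_[p[0]+rad*np.cos(t),p[1]+rad*np.sin(t),0*t+z])*16)],True,(0,255,0),1,cv2.LINE_AA,4)
u,v=proj(c,[[.44,.02,.09]])[0].astype(int); print(u,v,manip.state()['clock'])
u=max(u,120); v=max(v,90)
cv2.imwrite('pics/w2.png',cv2.resize(im[v-80:v+80,u-110:u+110],None,fx=3.5,fy=3.5,interpolation=cv2.INTER_CUBIC))
```

```text
bush [ 0.43458088 -0.0173155 ] -4.497054576873779
ring [0.4386691 0.03936  ] -3.7528626918792725
261 195 2.25
```

View pics/w2.png

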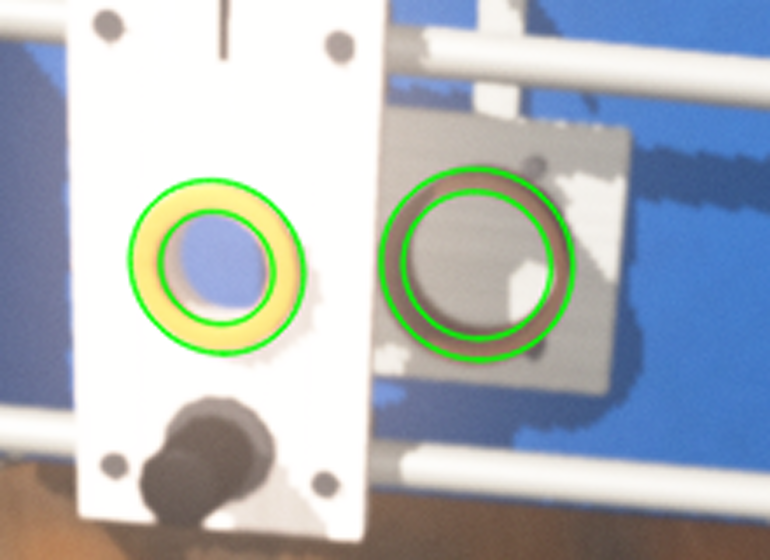

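The ring fit is clean: ring (0.4387, 0.0394), bush (0.4346, −0.0173), so travel is about 56.8 mm. Next I'll grip the knob and slide it.

Run:
```python
from fit import *
yaw=-.085; o=rot(yaw); d=np.array([-np.sin(yaw),np.cos(yaw),0])
k=np.array([.4794,-.0212,.104])
manip.move_pose(k+[0,0,.06],o); manip.set_gripper(.06,12)
manip.move_linear(k,rate=.08); print(manip.state()['contact_force'])
manip.set_gripper(.0,12); s=manip.state(); print(s['gripper_width'],s['tool_pos'],s['contact_force'])
manip.move_linear(k+d*.0568,rate=.05); s=manip.state(); print(s['tool_pos'],s['contact_force'],s['gripper_width'])
manip.set_gripper(.06); manip.move_linear(k+d*.0568+[0,0,.06],rate=.15)
manip.move_pose((0.46,0.075,.25),rot(0)); 
c=shot('wrist'); np.savez('w3.npz',**c)
h=cv2.cvtColor(c['image'],cv2.COLOR_BGR2HSV).astype(int); H,S,V=h[...,0],h[...,1],h[...,2]
b,sc=annulus(c,((H>12)&(H<38)&(S>60)),(.4387,.0394),.103,.013,.02); print('bush',b,sc)
u,v=proj(c,[[.43,.04,.09]])[0].astype(int); print(u,v,manip.state()['clock'])
cv2.imwrite('pics/w3.png',cv2.resize(c['image'][v-90:v+90,u-110:u+110],None,fx=3.3,fy=3.3,interpolation=cv2.INTER_CUBIC))
```

```text
[ 0.34425357 -0.03766458 -0.14231341]
0.019540744302341168 [ 0.47947842 -0.02133769  0.10415273] [ 0.17030318 -0.25890859  0.80783107]
[0.48464995 0.03570266 0.10414849] [ 3.48332623  0.21698585 -0.2576988 ] 0.0195488583238562
bush [0.44011662 0.04030222] -4.441473960876465
284 183 8.1
```

View pics/w3.png

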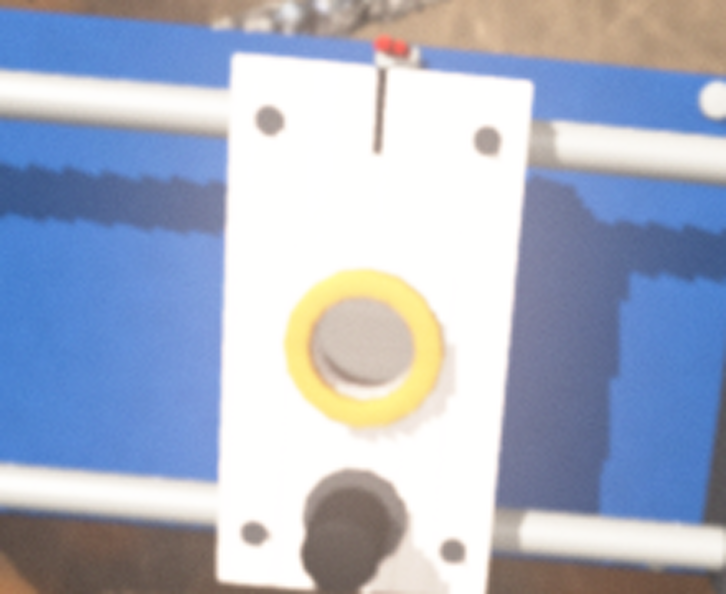

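The black line points just left of the red pointer. That could be parallax, because the camera sits at y≈0.075, so I'll check with the camera at the ring's y.

Run:
```python
from fit import *
manip.move_linear((0.46,0.043,.25),rate=.15)
c=shot('wrist'); np.savez('w4.npz',**c); print(c['T'].round(3)[:3].tolist())
h=cv2.cvtColor(c['image'],cv2.COLOR_BGR2HSV).astype(int); H,S,V=h[...,0],h[...,1],h[...,2]
b,sc=annulus(c,((H>12)&(H<38)&(S>60)),(.44,.04),.103,.013,.02); print('bush',b,sc)
red=((H<8)|(H>172))&(S>150)&(V>120)
u,v=proj(c,[[.37,.045,.08]])[0].astype(int); k=np.zeros_like(red); k[max(v-25,0):v+25,u-30:u+30]=red[max(v-25,0):v+25,u-30:u+30]
vv,uu=np.nonzero(k); print('red',uu.min(),uu.max(),vv.min(),vv.max(),uu.mean(),vv.mean(), len(uu))
P=cloud(c); print('red xyz',np.nanmedian(P[k],0), 'plane z=.08', at_z(c,[[uu.mean(),vv.mean()]],.08), 'z=.095',at_z(c,[[uu.mean(),vv.mean()]],.095))
# black line on the carriage: darkest column per row
for x in np.arange(.378,.398,.003):
    a,r=proj(c,[[x,.045,.095]])[0]; r=int(round(r)); a=int(round(a)); row=255.-V[r,a-12:a+13]; row=np.clip(row-60,0,None)
    if row.sum()>30: uc=a-12+(row*np.arange(25)).sum()/row.sum(); print('line',at_z(c,[[uc,r]],.095).round(4))
print(manip.state()['clock'])
for n in ('w1','w2'):
    q=dict(np.load(n+'.npz')); h=cv2.cvtColor(q['image'],cv2.COLOR_BGR2HSV).astype(int)
    m=((h[...,0]<8)|(h[...,0]>172))&(h[...,1]>150)&(h[...,2]>120); u,v=proj(q,[[.37,.045,.08]])[0].astype(int)
    k=np.zeros_like(m); k[max(v-25,0):v+25,u-30:u+30]=m[max(v-25,0):v+25,u-30:u+30]; vv,uu=np.nonzero(k)
    print(n,len(uu),[at_z(q,[[uu.mean(),vv.mean()]],z).round(4)[0].tolist() for z in (.06,.08,.1)])
```

```text
[[0.004, 0.961, 0.278, 0.387], [1.0, -0.003, -0.001, 0.043], [0.0, 0.278, -0.961, 0.395]]
bush [0.44014803 0.04008952] -4.465706825256348
red 328 332 107 108 329.77777777777777 107.55555555555556 9
red xyz [0.3681746  0.0451008  0.08085473] plane z=.08 [[0.36853433 0.04492734 0.08      ]] z=.095 [[0.36940036 0.04483189 0.095     ]]
line [[0.3779 0.0456 0.095 ]]
line [[0.3809 0.0453 0.095 ]]
line [[0.3839 0.0451 0.095 ]]
line [[0.3899 0.0445 0.095 ]]
8.5167
w1 19 [[0.3676, 0.0455, 0.06], [0.3687, 0.0435, 0.08], [0.3698, 0.0416, 0.1]]
w2 21 [[0.3674, 0.0447, 0.06], [0.3686, 0.0465, 0.08], [0.3698, 0.0484, 0.1]]
```

Both cues show about 1 mm of overshoot: ring fit 0.9 mm, pointer about 1.5 mm. I'll regrip and bring it back 1.2 mm, then look again and also view the rod.

Run:
```python
from fit import *
yaw=-.093; o=rot(yaw); d=np.array([-np.sin(yaw),np.cos(yaw),0])
k=np.array([.4850,.0355,.104])
manip.move_pose(k+[0,0,.06],o)
manip.move_linear(k,rate=.08); manip.set_gripper(.0,12); a=manip.state(); print(a['tool_pos'],a['contact_force'])
manip.move_linear(k-d*.0012,rate=.02); s=manip.state(); print(s['tool_pos'],s['contact_force'],s['gripper_width'])
manip.set_gripper(.06); manip.move_linear(k-d*.0012+[0,0,.06],rate=.15)
manip.move_pose((0.46,0.043,.25),rot(0)); 
c=shot('wrist'); np.savez('w5.npz',**c)
h=cv2.cvtColor(c['image'],cv2.COLOR_BGR2HSV).astype(int); H,S,V=h[...,0],h[...,1],h[...,2]
b,sc=annulus(c,((H>12)&(H<38)&(S>60)),(.44,.04),.103,.013,.02); print('bush',b,sc)
u,v=proj(c,[[.40,.043,.09]])[0].astype(int); A=cv2.resize(c['image'][v-60:v+75,u-50:u+50],None,fx=4,fy=4,interpolation=cv2.INTER_CUBIC)
# rod from above: stay clear over the handle (top .172)
manip.move_pose((.487,.342,.27),rot(0)); c=shot('wrist'); np.savez('r1.npz',**c)
B=c['image'][80:440,130:530]; cv2.imwrite('pics/w5.png',np.hstack([A[:360],B])); print(manip.state()['clock'])
h=cv2.cvtColor(c['image'],cv2.COLOR_BGR2HSV).astype(int); H,S,V=h[...,0],h[...,1],h[...,2]
m=(H<15)&(S>180)&(V>150); P=cloud(c); m&=P[...,2]>.12; vv,uu=np.nonzero(m); print(len(uu),uu.min(),uu.max(),vv.min(),vv.max())
top=m&(abs(P[...,2]-.172)<.004); print(top.sum(),np.nanmedian(P[top],0),np.nanmin(P[top],0),np.nanmax(P[top],0),np.nanmax(P[m],0))
```

```text
[0.48502317 0.03553751 0.10408794] [0.01077281 0.6367221  0.474365  ]
[0.48497295 0.03440473 0.1040813 ] [-1.0639993   0.82537651  0.50488463] 0.01954318875651292
bush [0.44006581 0.03889407] -4.459914207458496
13.7917
120 316 346 212 236
53 [0.47868623 0.34400221 0.16982104] [0.47649388 0.33293162 0.16801055] [0.48433916 0.35366615 0.17227453] [0.48433916 0.35366615 0.17227453]
```

View pics/w5.png

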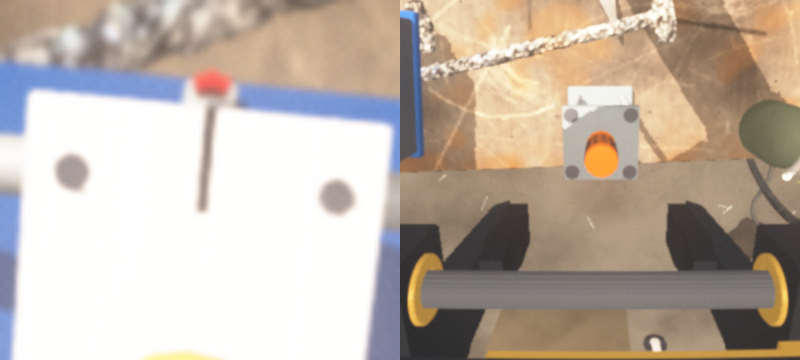

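After the correction the black line points centrally at the red pointer. The handle top is at about (330,240) in the wrist image. Next I'll fit the handle disc and grasp it.

```bash
cat >> fit.py <<'E'
def disc(c,img,xy0,z,r,span=.012):
    Y,X=np.mgrid[-1:1:41j,-1:1:41j]; rr=np.hypot(X,Y)*1.35; k=rr<=1.3; X,Y,w=X[k]*1.35*r,Y[k]*1.35*r,np.where(rr[k]<1,1,-1.)
    img=cv2.GaussianBlur(img.astype(np.float32),(0,0),.8)
    def f(p):
        q=proj(c,np.c_[p[0]+X,p[1]+Y,0*X+z]).astype(np.float32); return -(w*cv2.remap(img,q[:,:1],q[:,1:],cv2.INTER_LINEAR)[:,0]).mean()
    b=min((f((xy0[0]+a,xy0[1]+e)),xy0[0]+a,xy0[1]+e) for a in np.arange(-span,span,.001) for e in np.arange(-span,span,.001))
    r=minimize(f,b[1:],method='Nelder-Mead',options=dict(initial_simplex=[b[1:],(b[1]+.001,b[2]),(b[1],b[2]+.001)])); return r.x,r.fun
E
python3 - <<'E'
from fit import *
c=dict(np.load('r1.npz')); h=cv2.cvtColor(c['image'],cv2.COLOR_BGR2HSV).astype(int); H,S,V=h[...,0],h[...,1],h[...,2]
print(h[240,330],h[225,330],h[250,330],h[215,330])
for vt in (180,210,235):
    print(vt,disc(c,(H<22)&(S>120)&(V>vt),(.487,.342),.172,.012))
P=cloud(c); g=(S<60)&(abs(P[...,2]-.122)<.006)&(abs(P[...,0]-.487)<.06)&(abs(P[...,1]-.342)<.06)
print('stand top',g.sum(),np.nanpercentile(P[g],[1,50,99],axis=0).round(4))
s=dict(np.load('side0.npz')); h=cv2.cvtColor(s['image'],cv2.COLOR_BGR2HSV).astype(int)
print('side',disc(s,(h[...,0]<22)&(h[...,1]>120)&(h[...,2]>150),(.487,.342),.172,.012))
E
```

```text
[ 17 199 254] [ 14 193 251] [ 17 199 254] [ 11 171 195]
180 (array([0.48686951, 0.34309442]), np.float64(-0.49557514828489235))
210 (array([0.48707526, 0.34318094]), np.float64(-0.5184718881607069))
235 (array([0.48757666, 0.34321265]), np.float64(-0.526035069599345))
stand top 4216 [[0.4575 0.3128 0.1201]
 [0.4798 0.3429 0.1227]
 [0.5186 0.3739 0.1256]]
side (array([0.48568622, 0.355328  ]), np.float64(-0.3176072928659606))
```

Run:
```python
from fit import *
p=np.array([.4875,.3432,.130]); o=rot(0)
manip.move_linear(p+[0,0,.08],rate=.15); manip.move_linear(p,rate=.08); print(manip.state()['contact_force'])
manip.set_gripper(0,30); s=manip.state(); print(s['gripper_width'],s['tool_pos'],s['contact_force'])
manip.move_linear(p+[0,0,.02],rate=.05); print(manip.state()['contact_force'])
manip.move_linear(p+[0,0,.145],rate=.12); print(manip.state()['contact_force'],manip.state()['tool_pos'])
manip.move_linear((.4401,.0388,.275),rate=.12); manip.dwell(.3); s=manip.state(); print(s['tool_pos'],s['contact_force'],s['gripper_width'],s['clock'])
ims=[]
for n in ('wrist','side','scene'):
    c=shot(n); np.savez(n+'6.npz',**c); ims.append(c)
a=cv2.resize(ims[0]['image'][100:400,200:460],None,fx=1.5,fy=1.5)
b=ims[1]; u,v=proj(b,[[.44,.04,.17]])[0].astype(int); b=cv2.resize(b['image'][v-90:v+60,u-65:u+65],None,fx=3,fy=3,interpolation=cv2.INTER_CUBIC)
cv2.imwrite('pics/h6.png',np.hstack([a,b]))
```

```text
[ 0.05083997 -0.00030148  0.01975142]
0.02316019712432324 [0.48753513 0.34320023 0.13008765] [-0.41309767  0.27285534  0.42390538]
[ 0.63932913  0.18147883 -1.33384111]
[-1.29339002  0.12528779 -1.07171288] [0.48697597 0.34284556 0.27379207]
[0.44010793 0.03890992 0.2749671 ] [ 0.68706293  0.82047533 -1.09028762] 0.023042399525276674 20.8917
```

View pics/h6.png

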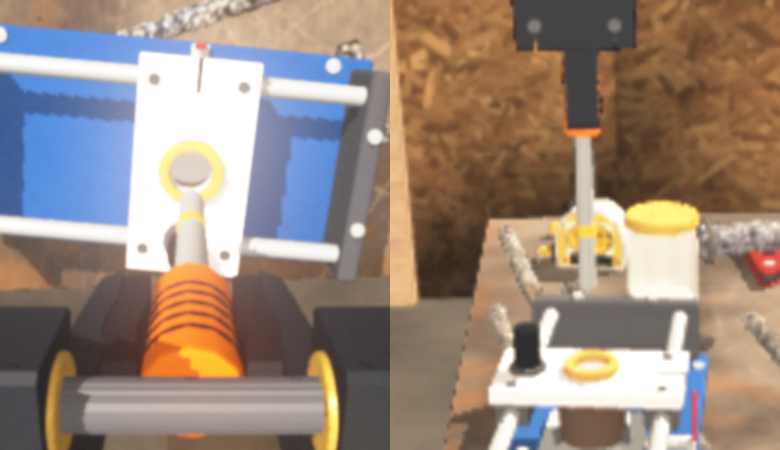

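The rod is held upright above the bush. In the wrist crop the bush is at (192,172) and the stem tip at (190,198). The side view shows the stem over the bush with a slight sideways offset, so I'll quantify the alignment in all three views.

```bash
cat > chk.py <<'E'
from fit import *
def stem_edges(c,axis,zs,half=.006,rng=.02):
    """perp. offset (m) of the stem from a vertical axis through (x,y) 'axis', per height z, from image edges"""
    g=cv2.cvtColor(c['image'],cv2.COLOR_BGR2GRAY).astype(float); out=[]
    cam=c['T'][:3,3]; d=np.array([axis[0]-cam[0],axis[1]-cam[1],0]); d/=np.linalg.norm(d); n=np.array([-d[1],d[0],0])
    t=np.arange(-rng,rng,.00025)
    q=np.mean([[cv2.remap(g.astype(np.float32),*[a.astype(np.float32)[:,None] for a in proj(c,np.r_[axis,z]+t[:,None]*n).T],cv2.INTER_LINEAR)[:,0]] for z in zs],axis=1) if 0 else None
    for z in zs:
        uv=proj(c,np.r_[axis,z]+t[:,None]*n).astype(np.float32)
        im=cv2.remap(c['image'],uv[:,:1],uv[:,1:],cv2.INTER_LINEAR)[:,0].astype(float); im=cv2.GaussianBlur(im,(1,0) if 0 else (1,9),0)
        e=np.abs(np.gradient(im,axis=0)).sum(1)
        k=int(half/.00025); s=[np.sqrt(e[i-k]*e[i+k]) for i in range(k,len(t)-k)]; i=int(np.argmax(s))+k
        out.append(t[i])
    return n,np.array(out)
E
python3 - <<'E'
from chk import *
bush={}
for n in ('side','scene','wrist'):
    c=dict(np.load(n+'6.npz')); h=cv2.cvtColor(c['image'],cv2.COLOR_BGR2HSV).astype(int); H,S,V=h[...,0],h[...,1],h[...,2]
    b,sc=annulus(c,((H>12)&(H<38)&(S>80)),(.44,.039),.103,.013,.02,span=.015); print(n,'bush',b.round(4),sc)
    z=np.arange(.165,.245,.008)
    nn,o=stem_edges(c,b,z); print(' n',nn.round(2),'off mm',(o*1000).round(1), 'median',np.median(o)*1000)
E
```

```text
side bush [0.4396 0.048 ] -1.539530634880066
 n [1.   0.05 0.  ] off mm [ 0.3  0.3  0.  -0.2 -0.5 11.   1.   0.8  0.5  0.3] median 0.25000000000001754
scene bush [0.4408 0.0396] -1.5736080408096313
 n [-0.55  0.84  0.  ] off mm [-0.2 -0.5 -0.5 -1.  -1.  -0.5  1.3  1.  -2.  -2. ] median -0.4999999999999831
wrist bush [0.4399 0.0388] -3.414174795150757
 n [0.01 1.   0.  ] off mm [ 0.8  0.5  0.3  0.3  0.  -0.2  0.   0.   0.3 11.8] median 0.25000000000001754
```

All views agree to about 0.5 mm. I'll lower to just above the bush, recheck, then go in.

Run:
```python
from chk import *
manip.move_linear((.4400,.0388,.229),rate=.06); manip.dwell(.3); s=manip.state(); print(s['tool_pos'],s['contact_force'],s['clock'])
B={'side':(.4396,.045),'scene':(.4408,.0396),'wrist':(.4400,.0388)}; ims=[]
for n in B:
    c=shot(n); np.savez(n+'7.npz',**c); ims.append(c)
    nn,o=stem_edges(c,B[n],np.arange(.118,.2,.008)); print(n,nn.round(2),(o*1000).round(1),np.median(o)*1000)
b=ims[0]; u,v=proj(b,[[.44,.04,.13]])[0].astype(int); b=cv2.resize(b['image'][v-50:v+50,u-40:u+40],None,fx=4,fy=4,interpolation=cv2.INTER_CUBIC)
a=ims[1]; u,v=proj(a,[[.44,.04,.13]])[0].astype(int); a=cv2.resize(a['image'][v-50:v+50,u-40:u+40],None,fx=4,fy=4,interpolation=cv2.INTER_CUBIC)
cv2.imwrite('pics/h7.png',np.hstack([a,b]))
```

```text
[0.4402135  0.03881571 0.229362  ] [ 0.25084945  0.90838509 -0.96732329] 22.2583
side [1.   0.05 0.  ] [  0.5   0.3   1.3   1.    0.8   0.8   0.3   0.3   0.   -0.2 -10.5] 0.25000000000001754
scene [-0.55  0.84  0.  ] [ 12.5 -11.2 -11.2   0.3   0.   -0.2   0.   -0.5  -0.7  -0.7  -1.2] -0.4999999999999831
wrist [0. 1. 0.] [-11.7  12.    9.3   7.   -3.    0.    0.3   0.3   0.    0.    0. ] 1.734723475976807e-14
```

View pics/h7.png

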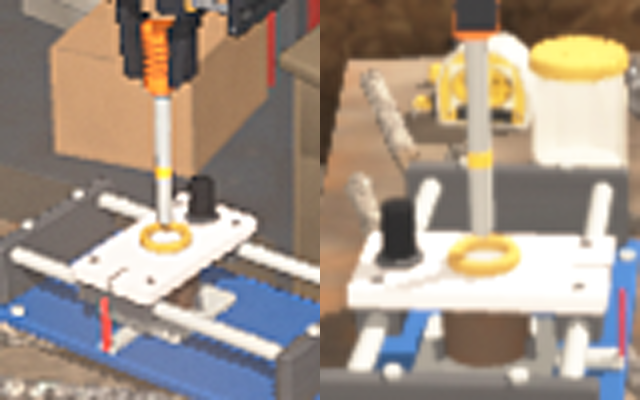

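The stem is centred on the bush in both the scene view (stem 167, bush 165) and the side view (483 against 484). Lowering now.

Run:
```python
from chk import *
manip.move_linear((.4400,.0388,.177),rate=.04); manip.dwell(.5); s=manip.state(); print(s['tool_pos'],s['contact_force'],s['gripper_width'],s['clock'])
B={'side':(.4396,.045),'scene':(.4408,.0396),'wrist':(.4400,.0388)}; ims=[]
for n in B:
    c=shot(n); np.savez(n+'8.npz',**c); ims.append(c)
    nn,o=stem_edges(c,B[n],np.arange(.11,.165,.006)); print(n,nn.round(2),(o*1000).round(1))
out=[]
for c,r,f in zip(ims,((40,32),(40,32),(66,53)),(4,4,2.42)):
    u,v=proj(c,[[.44,.039,.115]])[0].astype(int); out.append(cv2.resize(c['image'][v-r[0]:v+r[0],u-r[1]:u+r[1]],(256,320),interpolation=cv2.INTER_CUBIC))
cv2.imwrite('pics/h8.png',np.hstack(out))
```

```text
[0.44000245 0.03880335 0.17699718] [-0.44714944 -0.27045411 -0.99655227] 0.02333297945892313 24.3583
side [1.   0.05 0.  ] [-9.7 -0.2 -0.2  0.3 -0.2  0.3  0.8  0.3  0.5  0.5]
scene [-0.55  0.84  0.  ] [ 10.8  12.5 -11.    8.8 -11.2   0.5   0.    0.3  -0.2   0. ]
wrist [0. 1. 0.] [-12.5 -11.7  12.5  12.3   0.3   0.3   0.3  -1.5  -7.    0.5]
```

View pics/h8.png

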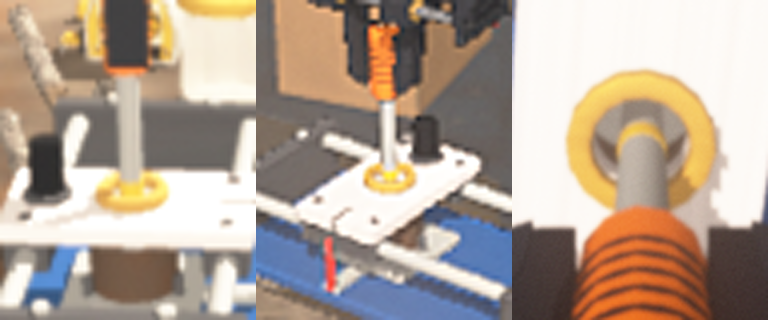

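The stem is centred in the bore in all views, with the band inside the bush mouth. One numeric check of the band height, then I'll hand in.

Run:
```python
from chk import *
c=dict(np.load('wrist8.npz')); h=cv2.cvtColor(c['image'],cv2.COLOR_BGR2HSV).astype(int)
cam=c['T'][:3,3]; d=np.array([cam[0]-.44,cam[1]-.0388,0]); d/=np.linalg.norm(d); ax=np.array([.44,.0388,0])+.006*d  # stem's near line
zs=np.arange(.085,.13,.0015); uv=proj(c,ax+np.c_[0*zs,0*zs,zs]).round().astype(int)
print([(round(z*1000,1),h[v,u,0],h[v,u,1]) for z,(u,v) in zip(zs,uv)])
b,sc=annulus(c,((h[...,0]>12)&(h[...,0]<38)&(h[...,1]>60)),(.44,.039),.103,.014,.02); print('bush',b)
s=dict(np.load('side8.npz')); h=cv2.cvtColor(s['image'],cv2.COLOR_BGR2HSV).astype(int)
zs=np.arange(.155,.185,.002); uv=proj(s,np.c_[0*zs+.44,0*zs+.051,zs]).round().astype(int)
print([(round(z*1000),h[v,u,0],h[v,u,1]) for z,(u,v) in zip(zs,uv)])
```

```text
[(np.float64(85.0), np.int64(12), np.int64(47)), (np.float64(86.5), np.int64(13), np.int64(47)), (np.float64(88.0), np.int64(13), np.int64(47)), (np.float64(89.5), np.int64(12), np.int64(45)), (np.float64(91.0), np.int64(13), np.int64(48)), (np.float64(92.5), np.int64(13), np.int64(48)), (np.float64(94.0), np.int64(13), np.int64(50)), (np.float64(95.5), np.int64(14), np.int64(49)), (np.float64(97.0), np.int64(14), np.int64(49)), (np.float64(98.5), np.int64(16), np.int64(65)), (np.float64(100.0), np.int64(17), np.int64(107)), (np.float64(101.5), np.int64(17), np.int64(107)), (np.float64(103.0), np.int64(20), np.int64(149)), (np.float64(104.5), np.int64(21), np.int64(170)), (np.float64(106.0), np.int64(21), np.int64(170)), (np.float64(107.5), np.int64(21), np.int64(163)), (np.float64(109.0), np.int64(21), np.int64(136)), (np.float64(110.5), np.int64(19), np.int64(92)), (np.float64(112.0), np.int64(19), np.int64(92)), (np.float64(113.5), np.int64(16), np.int64(55)), (np.float64(115.0), np.int64(14), np.int64(38)), (np.float64(116.5), np.int64(16), np.int64(36)), (np.float64(118.0), np.i
[... 224 characters left out ...]
.float64(125.5), np.int64(14), np.int64(35)), (np.float64(127.0), np.int64(14), np.int64(35)), (np.float64(128.5), np.int64(13), np.int64(34))]
bush [0.44014064 0.03876363]
[(155, np.int64(18), np.int64(33)), (157, np.int64(18), np.int64(32)), (159, np.int64(19), np.int64(33)), (161, np.int64(19), np.int64(33)), (163, np.int64(18), np.int64(31)), (165, np.int64(19), np.int64(33)), (167, np.int64(18), np.int64(35)), (169, np.int64(13), np.int64(68)), (171, np.int64(13), np.int64(151)), (173, np.int64(11), np.int64(184)), (175, np.int64(8), np.int64(123)), (177, np.int64(150), np.int64(4)), (179, np.int64(165), np.int64(8)), (181, np.int64(135), np.int64(8)), (183, np.int64(165), np.int64(8))]
```

Run:
```python
from h import *
manip.move_linear((.4400,.0388,.1763),rate=.02); manip.dwell(.6); s=manip.state(); print(s['tool_pos'],s['contact_force'],s['gripper_width'],np.abs(s['joint_velocities']).max(),s['clock'])
order.close_job()
```

```text
[0.44001684 0.03879683 0.17630927] [-0.70379821  0.53968311 -1.07573626] 0.023114118265364424 0.001709121500271963 25.3583
the job is handed in; nothing more can be done
```

I slid the carriage over the ring, lowered the probe rod upright through the bush to the yellow band, and handed the job in at 25.4 s, still gripping the rod.

**Carriage:** The first slide went about 1 mm too far, so I regripped the knob and brought it back 1.2 mm. The black line then pointed centrally at the red pointer. One check disagreed: the camera fits put the ring about 1.3 mm off the bush in x. The guide bars do not allow the bush to move in x, so I put this down to fit error.

**Rod centring:** The stem was within about 0.5 mm of the bush axis in the side and scene views. The wrist camera gave the same for most heights read, with a few misread edges. The wrist force stayed near the rod's own weight while lowering, so I saw no sign of contact.

**Band height:** The checks differed slightly:
- **Arm position:** exactly level with the bush top.
- **Side view:** about 0.7 mm too high.
- **Wrist view:** about 2 mm too high, but this is a shallow, less reliable angle.

I lowered it a final 0.7 mm as a compromise and took no picture after that; the arm was still at the end. I only touched the knob and the rod, so I did not check the other items at the end.

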